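Lock the lid of the topping canister

TASK

The yellow lid of the topping canister is on but neither locked nor seated. Turn it clockwise (seen from above) until its red sprung pin drops into the hidden hole of the rim below, then press the lid fully home and push the red pin fully home, so that both stay down by themselves. Do not shift the loose things around it.

Things in the scene. Friction and masses are not known exactly. Their poses are not given: they have to be found in the camera images.
- lid_grip (a point): centre of the top of the black grip bar across the yellow lid (disc 188 wide, 12 thick), on the lid's turning axis. Bar: 110 long (point's y), 18 wide (x), 28 above the disc's top face, to push at an end or pinch and twist. z up. This point is 133 above the bench at the start, 125 with the lid home. The pin stands on the -x side, 78 from the axis
- hub (a joint): turn of the yellow lid, rad: 0 at the start (hits a stop at -0.05), growing clockwise seen from above, 1.3 at most. It takes about 0.15 N m plus the pin's rubbing (under 0.1). Once the pin has dropped into the hole, it blocks the turning both ways
- rim (a point): centre of the top of the steel canister's rim, 93 above the bench, under the lid. Canister and rim are fixed. The rim's one hole, 11 wide, 78 from the axis, lies 0.35 to 1.05 rad clockwise of the pin's start; the lid covers it, so it is not seen or read, only felt: the 8 thick pin drops into it by itself. Turned fast (over 60 mm/s at the pin) the pin may jump the hole: turn back
- lid (a joint): how far the lid has been pressed down, m: 0 at the start (8 mm proud of the rim), 0.008 fully home against a hard stop. The gasket resists with about 12 N: a lighter press does nothing, and the lid stays where it is left. Until the pin has dropped into its hole it props the lid up
- pin_head (a point): centre of the top face of the pin's red round head (28 diameter, 12 thick) on the yellow lid, 78 from the lid's turning axis; it stands 26 above the lid's top face at the start, 21 when the pin has dropped into the hole, 12 when fully home (head down on the lid). The pin moves only straight down and up in the lid; pushing it on takes about 5 N, and it stays down
- pin (a joint): how far the pin has gone down through the lid, m: 0 at the start (its tip riding on the rim), about 0.005 dropped into the hole, 0.014 fully home against a hard stop. It cannot go in unless it is over the hole
- canister2: the neighbouring canister, same make, fixed, already closed, with a blue lid; origin at the centre of its foot; 188 across, 133 high
- tape: bystander: roll of tape lying flat, 90 across, 48 high; origin at the middle of its underside
- jar: bystander: amber jar with white cap, 70 across, 110 high; origin at the middle of its underside
- scraper: bystander: dough scraper, steel blade with wooden grip, 105 x 150 x 24, lying flat; origin at the middle of its underside
- cup: bystander: steel cup, 70 across, 80 high; origin at the middle of its underside
- block: bystander: grey plastic block, 50 x 90 x 35; origin at the middle of its underside

How it is judged:
By the outcome, as a careful person would: the job done as asked, in the order asked, and still so for the second after the job is handed in, with the robot touching nothing.
It also fails if it takes over 51 s, if anything falls off the work surface, if the arm or the gripper's body presses on something with over 40 N, if the wrist force passes 120 N, or if a joint passes its speed limit or range.

ROBOT

A 7-joint arm with a two-finger parallel gripper is mounted at the origin on the work surface. World frame = base frame: x ahead of the robot, y to its left, z up, the work surface at z = 0. Lengths are in m, angles in rad, forces in N, time in s.
With the tool pointing down it reaches from about 0.4 to 0.85 m from the base axis. Payload 10.4 kg.
Tool frame: the origin (TCP) lies on the centre line of the jaws, within the pads' length; the fingertips stand 14 mm ahead of it and the grasp point (between the pads) lies 5 mm behind it; z points along the fingers, y is the line along which they close (so a half turn about z gives the same grasp; the last joint's range is limited). The gripper opens to 87 mm and grips with 3 to 60 N. Pads are 19 mm wide; open, the fingers measure 117 mm over their backs; the gripper's body (75 mm by 190 mm) begins 51 mm behind the grasp point.
Start: joints at [1.18, 0.332, -0.065, 1.46, 0.022, 1.35, -0.088], TCP at [0.225, -0.583, 0.237] pointing down, gripper open.
Joint ranges: [-2.6, 2.6], [-0.5, 2.12], [-1.47, 1.34], [0.16, 2.42], [-1.27, 4.41], [0.06, 2.06], [-2.6, 2.6]. Speed limits (rad/s): [2.22, 2.22, 2.79, 2.79, 3.14, 3.14, 3.14].

INTERFACE

Orientations are given as [roll, pitch, yaw] about the fixed x, y, z axes, in that order (R = Rz(yaw) Ry(pitch) Rx(roll)).
In Python, from cell import telemetry, snapshot, order gives the robot as it stands.
- The arm moves only by the tool play_rows, never from a script. Its argument "motion" is a list of rows, each an object of numbers: "fingers": the closure, from 0 (fully open) to 1 (shut); "dx", "dy", "dz": the shift along the tool's x, y, z in mm; "spin": the turn about the tool's z in degrees. A call has 1 to 8 rows; each row shifts and turns the commanded pose from where the row before left it, along the tool's axes as they then stand; what a row does not reach is not made up. A row lasts 1/8 s, in which the tool goes at most 62.5 mm and 10.7 degrees, less where a joint would pass 70% of its speed; a pose out of reach is approached as far as the arm can. A call with a gripper value outside its range is refused whole. The fingers move at their own pace and stop on an object; "force" is the grip in N (left out, the last holds). Time passes only in rows, so rows that do not move let the fingers close. It gives the time, the measured TCP pose, the force, the opening and the grip force at its end, in the units of the state.
- telemetry.observe(): the state, without advancing time (a new reading comes with each control period).
- snapshot(name): name is "scene" or "top"; returns a dict with "pixels" (420x560x3 uint8, red, green, blue), "fx", "fy", "cx", "cy" (pixels), "eye" and "orientation" of the camera in the world. Camera axes: x right, y down, z forward; pixel columns grow to the right and rows downward; lengths in m; the calibration is good to about 2 mm. A picture is of the moment at which its call begins. There is no depth.
- order.sign_off(): hands the job in; it is judged then, once.
The state is a dict: "time_s": time; "q": joint angles; "qvel": joint speeds; "joint_efforts": joint torques, N m; "tool_pos": TCP position; "ee_rot": TCP orientation; "wrist_force": force on the tool from outside, world axes, zero at the start; "wrist_torque": the same for the moment, N m; "grip_width": finger opening in m; "grasp_force": force on a finger pad.
Only numpy, scipy, OpenCV 4.12 (cv2) and the standard library are available. Lean on these libraries where they do the work, as an engineer would, in place of code of your own. Each camera call takes 0.05 s, during which the arm holds its last target. There are 200 camera calls.

## Working session

There is one attempt and no reset: what is moved stays moved. The work goes in short steps, Python scripts to look and compute and a tool call to move; the robot and the scene stay as the last step left them, time stands still between calls to the robot, and variables do not carry over. Pictures are saved under pics/ and viewed, at most 10 in all, crops included, and the job is handed in when it is done.

Besides the shell and the picture viewer there is one more tool, called as name([rows], argument=value, ...), one row to a line, values as JSON. play_rows: Moves the arm, as the interface text tells. Its arguments: {"type":"object","properties":{"motion":{"type":"array"},"force":{"type":"number"}},"required":["motion"]}

```bash
mkdir -p pics
cat > h.py <<'E'
import numpy as np, cv2
from cell import telemetry, snapshot, order
from scipy.spatial.transform import Rotation as R
def cam(n,save=None):
    s=snapshot(n)
    s['bgr']=cv2.cvtColor(np.asarray(s['pixels'],np.uint8),cv2.COLOR_RGB2BGR)
    if save: cv2.imwrite('pics/'+save,s['bgr'])
    return s
def rot(s):
    o=np.array(s['orientation'],float)
    return o if o.shape==(3,3) else (R.from_euler('xyz',o).as_matrix() if o.size==3 else R.from_quat(o).as_matrix())
def onz(s,u,v,z):
    d=rot(s)@np.array([(u-s['cx'])/s['fx'],(v-s['cy'])/s['fy'],1]);e=np.array(s['eye'])
    return e+d*(z-e[2])/d[2]
def mask(s,lo,hi):
    return cv2.inRange(cv2.cvtColor(s['bgr'],cv2.COLOR_BGR2HSV),np.array(lo),np.array(hi))
def blobs(m,amin=60):
    n,l,st,c=cv2.connectedComponentsWithStats(m)
    return [(st[i,4],c[i].round(1),st[i,:4]) for i in range(1,n) if st[i,4]>=amin]
E
python3 - <<'E'
from h import *
a=cam('scene','s0.png');b=cam('top','t0.png')
cv2.imwrite('pics/both0.png',cv2.resize(np.vstack([a['bgr'],b['bgr']]),(800,1200))[:, :])
for s in(a,b):
    print(s['eye'],s['orientation'],s['fx'],s['cx'],s['cy'])
    for nm,lo,hi in(('yel',(20,120,90),(35,255,255)),('red',(0,150,80),(8,255,255)),('red2',(172,150,80),(180,255,255))):
        print(nm,blobs(mask(s,lo,hi)))
print(telemetry.observe())
E
```

```text
[1.43266139 0.57067062 1.19172331] [-2.36500795e+00 -1.91773759e-03  2.14148087e+00] 529.9901192377456 277.7886127229844 205.74167549349897
yel [(np.int32(2205), array([336.4, 236. ]), array([303, 209,  67,  51], dtype=int32))]
red [(np.int32(142), array([70.3, 57.3]), array([45, 38, 55, 37], dtype=int32)), (np.int32(82), array([435.2,  78.5]), array([419,  72,  34,  14], dtype=int32)), (np.int32(67), array([475.3,  90.9]), array([462,  85,  27,  13], dtype=int32)), (np.int32(60), array([499.6,  98.1]), array([490,  93,  22,  11], dtype=int32)), (np.int32(138), array([107.2, 120. ]), array([ 79, 112,  59,  21], dtype=int32)), (np.int32(791), array([ 75.6, 178. ]), array([ 10, 132, 155,  83], dtype=int32))]
red2 []
[ 0.24719201 -0.01636566  1.47368462] [-2.94226416e+00  7.67781181e-04 -1.54564931e+00] 541.1532289114166 283.9470143472366 204.13022164973077
yel [(np.int32(3460), array([206.6, 196.9]), array([172, 163,  72,  71], dtype=int32)), (np.int32(189), array([ 23.2, 274.5]), array([ 14, 268,  20,  14], dtype=int32))]
red [(np.int32(1816), array([491., 158.]), array([452,  78, 108
[... 359 characters left out ...]
time_s': 0.1, 'q': array([ 1.18038778,  0.33281841, -0.06467383,  1.46083429,  0.02158361,
        1.34991574, -0.08847348]), 'qvel': array([ 0.0014637 , -0.00244469,  0.00011699, -0.00296571,  0.00077746,
       -0.00032594, -0.00160539]), 'joint_efforts': array([ 2.61976951e-03, -6.24546933e+01,  2.54643249e-02, -3.90717101e+01,
       -6.13837293e-02,  3.67180305e-02,  7.02269790e-05]), 'tool_pos': array([ 0.22460324, -0.58289993,  0.23583834]), 'ee_rot': array([-3.14031234e+00,  5.01053483e-05,  3.67825486e-01]), 'wrist_force': array([0.41930132, 1.18830962, 0.06790357]), 'wrist_torque': array([ 0.06330809, -0.04735476,  0.06772769]), 'grasp_force': 0.0, 'grip_width': 0.0869178785933007}
```

View pics/s0.png

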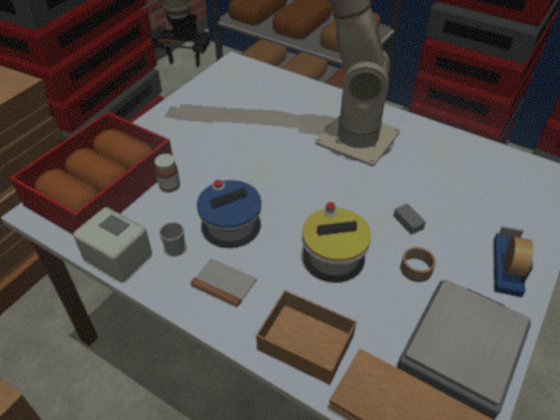

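View pics/t0.png

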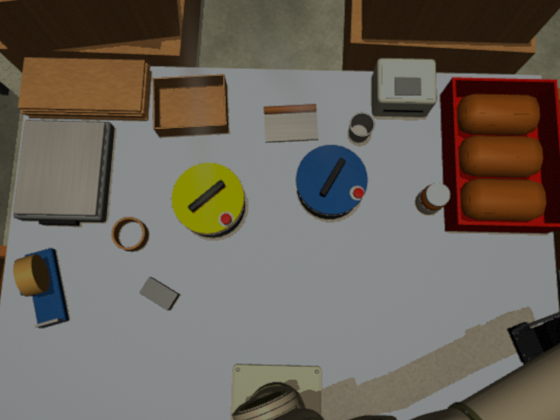

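The yellow lid is at top (208,199), with its bar running from (190,210) to (224,183) and its red pin at (226,218). In the scene view the lid is at (336,236). The blue canister is to its right in the top view, about 120 px away.

Run:
```python
from h import *
for n in('top','scene'):
    s=cam(n)
    y=mask(s,(20,120,90),(35,255,255)); c=max(cv2.findContours(y,0,2)[0],key=cv2.contourArea)
    hull=cv2.convexHull(c); hm=np.zeros_like(y); cv2.fillConvexPoly(hm,hull,255)
    P=np.array([onz(s,u,v,.105)[:2] for u,v in hull[:,0,:]])
    (cx,cy),r=cv2.minEnclosingCircle(P.astype(np.float32)); print(n,'lid',cx,cy,r)
    d=cv2.bitwise_and(mask(s,(0,0,0),(180,255,60)),hm) 
    b=max(cv2.findContours(d,0,2)[0],key=cv2.contourArea)
    Pb=np.array([onz(s,u,v,.130)[:2] for u,v in b[:,0,:]]).astype(np.float32)
    rc=cv2.minAreaRect(Pb);vx=cv2.fitLine(Pb,2,0,.01,.01).ravel();print('bar',rc,'dir',np.degrees(np.arctan2(vx[1],vx[0])))
    rd=mask(s,(0,150,80),(8,255,255))|mask(s,(170,150,80),(180,255,255))
    near=cv2.dilate(hm,np.ones((15,15)))
    for a,c,st in blobs(rd&near,20): print('pin',a,onz(s,c[0],c[1],.129)[:2],st)
```

```text
top lid 0.5365695357322693 0.1901182383298874 0.09419111907482147
bar ((0.5358025431632996, 0.18872268497943878), (0.020834792405366898, 0.10791794210672379), 41.906185150146484) dir -48.092552
pin 83 [0.47859263 0.13793264] [221 214  10  10]
scene lid 0.5338137745857239 0.18556813895702362 0.09384024143218994
bar ((0.5376473665237427, 0.18780595064163208), (0.029675452038645744, 0.10826625674962997), 42.156715393066406) dir -44.188087
pin 23 [0.47288064 0.13211337] [328 204   6   5]
```

play_rows([
  {"dx":40,"dy":-43,"dz":-8},
  {"dx":40,"dy":-43,"dz":-5},
  {"dx":40,"dy":-43},
  {"dx":40,"dy":-43},
  {"dx":40,"dy":-43},
  {"dx":40,"dy":-43},
  {"dx":40,"dy":-43},
])

```text
validation failed for argument at $.mo...
```

play_rows([
  {"dx":40,"dy":-43},
  {"dx":40,"dy":-43},
  {"dx":40,"dy":-43},
  {"dx":40,"dy":-43},
  {"dx":40,"dy":-43},
  {"dx":40,"dy":-43},
  {"dx":40,"dy":-43},
  {},
])

```text
validation failed for argument at $.mo...
```

play_rows([
  {"spin":-10},
  {"spin":-10},
  {"spin":-10},
  {"spin":-10},
  {"spin":-10},
  {"spin":-10},
  {"spin":-10},
  {"spin":-10},
])

```text
validation failed for argument at $.mo...
```

play_rows([
  {"spin":-10},
  {"spin":-10},
  {"spin":-10},
  {},
])

```text
validation failed for argument at $.mo...
```

Run:
```python
from h import *
o=telemetry.observe();print(o['tool_pos'],np.degrees(o['ee_rot']),o['q'],o['time_s'])
M=R.from_euler('xyz',o['ee_rot']).as_matrix()
print('delta tool mm',1e3*M.T@(np.array([.536,.188,o['tool_pos'][2]])-o['tool_pos']))
```

```text
[ 0.22464321 -0.58302604  0.23606858] [-1.79954711e+02  1.48591750e-03  2.10710064e+01] [ 1.1804153   0.3326312  -0.06467905  1.460597    0.02159122  1.34984981
 -0.08851458] 0.2
delta tool mm [ 5.67740978e+02 -6.07531216e+02  4.65495203e-01]
```

play_rows([
  {"fingers":0,"dx":40,"dy":-43,"dz":-8,"spin":0},
])

```text
time_s: 0.32
tool_pos: [0.2441, -0.5301, 0.2427]
ee_rot: [-3.139, 0.002, 0.362]
wrist_force: [1.5, 0.6, -0.4]
grip_width: 0.0869
grasp_force: 0.0
```

All five keys are needed in every row.

play_rows([
  {"fingers":0,"dx":40,"dy":-43,"dz":-5,"spin":0},
  {"fingers":0,"dx":40,"dy":-43,"dz":0,"spin":0},
  {"fingers":0,"dx":40,"dy":-43,"dz":0,"spin":0},
  {"fingers":0,"dx":40,"dy":-43,"dz":0,"spin":0},
  {"fingers":0,"dx":40,"dy":-43,"dz":0,"spin":0},
  {"fingers":0,"dx":40,"dy":-43,"dz":0,"spin":0},
  {"fingers":0,"dx":40,"dy":-43,"dz":0,"spin":0},
  {"fingers":0,"dx":40,"dy":-43,"dz":0,"spin":0},
])

```text
time_s: 1.32
tool_pos: [0.4219, -0.0908, 0.2497]
ee_rot: [3.141, -0.0, 0.368]
wrist_force: [1.3, -0.9, 0.3]
grip_width: 0.0873
grasp_force: 0.0
```

play_rows([
  {"fingers":0,"dx":40,"dy":-43,"dz":0,"spin":0},
  {"fingers":0,"dx":40,"dy":-43,"dz":0,"spin":0},
  {"fingers":0,"dx":40,"dy":-43,"dz":0,"spin":0},
  {"fingers":0,"dx":40,"dy":-43,"dz":0,"spin":0},
  {"fingers":0,"dx":40,"dy":-43,"dz":0,"spin":0},
  {"fingers":0,"dx":0,"dy":0,"dz":0,"spin":-10},
  {"fingers":0,"dx":0,"dy":0,"dz":0,"spin":-10},
  {"fingers":0,"dx":0,"dy":0,"dz":0,"spin":-10},
])

```text
time_s: 2.33
tool_pos: [0.5307, 0.18, 0.2493]
ee_rot: [-3.141, 0.0, 0.898]
wrist_force: [-0.2, 0.5, 0.4]
grip_width: 0.0869
grasp_force: 0.0
```

play_rows([
  {"fingers":0,"dx":0,"dy":0,"dz":0,"spin":-10},
  {"fingers":0,"dx":0,"dy":0,"dz":0,"spin":-10},
  {"fingers":0,"dx":0,"dy":0,"dz":0,"spin":-10},
  {"fingers":0,"dx":0,"dy":0,"dz":0,"spin":-10},
  {"fingers":0,"dx":0,"dy":0,"dz":0,"spin":-10},
  {"fingers":0,"dx":0,"dy":0,"dz":0,"spin":-10},
  {"fingers":0,"dx":0,"dy":0,"dz":0,"spin":-10},
  {"fingers":0,"dx":0,"dy":0,"dz":0,"spin":-10},
])

```text
time_s: 3.32
tool_pos: [0.5308, 0.1797, 0.2494]
ee_rot: [-3.141, 0.0, 2.293]
wrist_force: [0.4, 0.0, 0.5]
grip_width: 0.0868
grasp_force: 0.0
```

```bash
cat >> h.py <<'E'
def rep(t=(.536,.188)):
    o=telemetry.observe();print(o['tool_pos'].round(4),np.degrees(o['ee_rot']).round(1),o['q'].round(2),o['time_s'],o['wrist_force'].round(1),o['wrist_torque'].round(2),o['grip_width'])
    M=R.from_euler('xyz',o['ee_rot']).as_matrix()
    print('delta tool mm',1e3*M.T@(np.array([*t,o['tool_pos'][2]])-o['tool_pos']))
E
python3 -c "
from h import *
rep()"
```

```text
[0.5308 0.1797 0.2494] [-180.     0.   131.4] [ 0.52  0.4  -1.17  1.57  0.37  1.42  0.04] 3.325 [0.4 0.  0.5] [ 0.04 -0.17 -0.01] 0.08677775230401663
delta tool mm [ 2.81074883e+00  9.38068264e+00 -2.88412975e-03]
```

play_rows([
  {"fingers":0.3,"dx":3,"dy":9,"dz":25,"spin":-0.5},
  {"fingers":0.3,"dx":0,"dy":0,"dz":35,"spin":0},
  {"fingers":0.3,"dx":0,"dy":0,"dz":30,"spin":0},
  {"fingers":0.3,"dx":0,"dy":0,"dz":20,"spin":0},
  {"fingers":0.3,"dx":0,"dy":0,"dz":14,"spin":0},
  {"fingers":0.3,"dx":0,"dy":0,"dz":0,"spin":0},
])

```text
time_s: 4.08
tool_pos: [0.5356, 0.1883, 0.1254]
ee_rot: [-3.141, 0.0, 2.296]
wrist_force: [0.4, 1.1, 0.2]
grip_width: 0.061
grasp_force: 0.0
```

Run:
```python
from h import *
rep()
a=cam('scene');b=cam('top')
A=cv2.resize(a['bgr'][170:300,260:430],None,fx=3,fy=3,interpolation=2);B=cv2.resize(b['bgr'][130:260,130:300],None,fx=3,fy=3)
cv2.imwrite('pics/c1.png',cv2.resize(np.hstack([A,B]),(800,306)))
```

```text
[0.5356 0.1883 0.1254] [-180.     0.   131.5] [ 0.43  0.53 -1.08  1.71  0.5   1.21 -0.05] 4.075 [0.4 1.1 0.2] [ 0.02 -0.12 -0.01] 0.06104718477866105
delta tool mm [-4.98775639e-01  5.84781931e-02  4.32428764e-05]
```

View pics/c1.png

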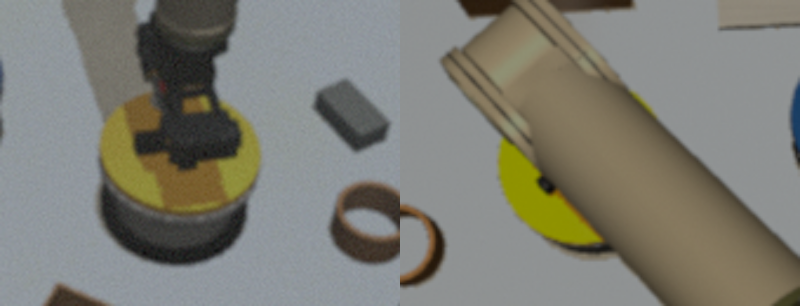

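The left crop shows the fingers astride the bar over the lid centre at about (180,135). The arm clears the surrounding objects, so I'm gripping now.

play_rows([
  {"fingers":1,"dx":0,"dy":0,"dz":0,"spin":0},
  {"fingers":1,"dx":0,"dy":0,"dz":0,"spin":0},
  {"fingers":1,"dx":0,"dy":0,"dz":0,"spin":0},
  {"fingers":1,"dx":0,"dy":0,"dz":0,"spin":0},
  {"fingers":1,"dx":0,"dy":0,"dz":0,"spin":0},
], force=40)

```text
time_s: 4.8
tool_pos: [0.5363, 0.1886, 0.1258]
ee_rot: [3.14, 0.0, 2.296]
wrist_force: [12.4, 10.1, -0.2]
grip_width: 0.0185
grasp_force: 8.1
```

```bash
python3 -c "
from h import *
rep()"
```

```text
[0.5363 0.1886 0.1258] [179.9   0.  131.6] [ 0.43  0.53 -1.08  1.71  0.5   1.21 -0.05] 4.8 [12.4 10.1 -0.2] [ 2.19 -2.8   0.01] 0.01850704053823728
delta tool mm [-0.23591084 -0.58700914 -0.00114382]
```

play_rows([
  {"fingers":1,"dx":0,"dy":0.8,"dz":0,"spin":0},
  {"fingers":1,"dx":0,"dy":0,"dz":0,"spin":0},
  {"fingers":1,"dx":0,"dy":0,"dz":0,"spin":0},
])

```text
time_s: 5.18
tool_pos: [0.5367, 0.189, 0.126]
ee_rot: [3.14, 0.0, 2.297]
wrist_force: [3.0, 2.4, 5.3]
grip_width: 0.0173
grasp_force: 40.0
```

```bash
python3 -c "
from h import *
rep()"
```

```text
[0.5367 0.189  0.126 ] [179.9   0.  131.6] [ 0.43  0.53 -1.08  1.7   0.5   1.21 -0.05] 5.175 [3.  2.4 5.3] [ 0.41 -0.63  0.17] 0.017343059329108682
delta tool mm [-0.24721502 -1.19156466 -0.00151903]
```

play_rows([
  {"fingers":1,"dx":0,"dy":0,"dz":0,"spin":2},
  {"fingers":1,"dx":0,"dy":0,"dz":0,"spin":2},
  {"fingers":1,"dx":0,"dy":0,"dz":0,"spin":2},
  {"fingers":1,"dx":0,"dy":0,"dz":0,"spin":2},
  {"fingers":1,"dx":0,"dy":0,"dz":0,"spin":2},
  {"fingers":1,"dx":0,"dy":0,"dz":0,"spin":2},
  {"fingers":1,"dx":0,"dy":0,"dz":0,"spin":2},
  {"fingers":1,"dx":0,"dy":0,"dz":0,"spin":2},
])

```text
time_s: 6.18
tool_pos: [0.5365, 0.1887, 0.126]
ee_rot: [3.141, 0.0, 2.017]
wrist_force: [2.1, 0.7, 5.7]
grip_width: 0.0177
grasp_force: 40.2
```

```bash
python3 -c "
from h import *
rep()"
```

```text
[0.5365 0.1887 0.126 ] [180.    0.  115.5] [ 0.4   0.5  -1.03  1.71  0.46  1.2  -0.3 ] 6.175 [2.1 0.7 5.7] [ 0.13 -0.38  0.56] 0.017738226958467464
delta tool mm [-4.13070266e-01 -7.99947207e-01 -4.45014414e-04]
```

play_rows([
  {"fingers":1,"dx":0,"dy":0,"dz":0,"spin":2},
  {"fingers":1,"dx":0,"dy":0,"dz":0,"spin":2},
  {"fingers":1,"dx":0,"dy":0,"dz":0,"spin":2},
  {"fingers":1,"dx":0,"dy":0,"dz":0,"spin":2},
])

```text
time_s: 6.68
tool_pos: [0.5364, 0.1887, 0.126]
ee_rot: [3.141, 0.001, 1.877]
wrist_force: [1.0, 0.7, 6.6]
grip_width: 0.0179
grasp_force: 40.2
```

```bash
python3 -c "
from h import *
rep()"
```

```text
[0.5364 0.1887 0.126 ] [180.    0.  107.5] [ 0.38  0.49 -1.    1.71  0.44  1.19 -0.43] 6.675 [1.  0.7 6.6] [-0.01 -0.18  0.54] 0.0178991400461596
delta tool mm [-5.25933416e-01 -5.99926667e-01 -9.59858604e-05]
```

play_rows([
  {"fingers":1,"dx":0,"dy":0,"dz":0,"spin":2},
  {"fingers":1,"dx":0,"dy":0,"dz":0,"spin":2},
  {"fingers":1,"dx":0,"dy":0,"dz":0,"spin":2},
])

```text
time_s: 7.05
tool_pos: [0.5363, 0.1886, 0.126]
ee_rot: [3.141, 0.001, 1.772]
wrist_force: [-0.0, 0.9, 8.0]
grip_width: 0.0177
grasp_force: 40.2
```

```bash
python3 -c "
from h import *
rep()"
```

```text
[0.5363 0.1886 0.126 ] [180.    0.  101.5] [ 0.37  0.48 -0.98  1.71  0.43  1.19 -0.53] 7.05 [-0.   0.9  8. ] [ 0.01 -0.07  0.57] 0.017655653156671086
delta tool mm [-5.21279466e-01 -4.56032238e-01  8.44363170e-05]
```

play_rows([
  {"fingers":1,"dx":0,"dy":0,"dz":-0.3,"spin":2},
  {"fingers":1,"dx":0,"dy":0,"dz":0,"spin":2},
  {"fingers":1,"dx":0,"dy":0,"dz":0,"spin":2},
])

```text
time_s: 7.42
tool_pos: [0.5362, 0.1886, 0.126]
ee_rot: [3.142, 0.0, 1.667]
wrist_force: [0.3, 0.6, 6.0]
grip_width: 0.0178
grasp_force: 40.2
```

```bash
python3 -c "
from h import *
rep()"
```

```text
[0.5362 0.1886 0.126 ] [180.    0.   95.5] [ 0.35  0.47 -0.96  1.71  0.41  1.18 -0.62] 7.425 [0.3 0.6 6. ] [ 0.01 -0.15  0.54] 0.017812910681229206
delta tool mm [-5.60289068e-01 -2.60419204e-01  1.79450285e-04]
```

play_rows([
  {"fingers":1,"dx":0,"dy":0,"dz":0,"spin":2},
  {"fingers":1,"dx":0,"dy":0,"dz":0,"spin":2},
  {"fingers":1,"dx":0,"dy":0,"dz":0,"spin":2},
])

```text
time_s: 7.8
tool_pos: [0.5361, 0.1885, 0.126]
ee_rot: [-3.141, 0.001, 1.562]
wrist_force: [0.5, 0.1, 6.4]
grip_width: 0.0182
grasp_force: 40.2
```

```bash
python3 -c "
from h import *
rep()"
```

```text
[0.5361 0.1885 0.126 ] [-180.     0.    89.5] [ 0.34  0.46 -0.94  1.71  0.4   1.18 -0.72] 7.8 [0.5 0.1 6.4] [-0.03 -0.01  0.61] 0.01815997519148821
delta tool mm [-5.50349672e-01 -7.08563214e-02  2.89915330e-04]
```

play_rows([
  {"fingers":1,"dx":0,"dy":0,"dz":0,"spin":2},
  {"fingers":1,"dx":0,"dy":0,"dz":0,"spin":2},
  {"fingers":1,"dx":0,"dy":0,"dz":0,"spin":2},
])

```text
time_s: 8.18
tool_pos: [0.5359, 0.1885, 0.126]
ee_rot: [-3.141, 0.001, 1.458]
wrist_force: [-0.7, -0.6, 6.9]
grip_width: 0.0181
grasp_force: 41.1
```

```bash
python3 -c "
from h import *
rep()"
```

```text
[0.5359 0.1885 0.126 ] [-180.     0.    83.5] [ 0.33  0.45 -0.92  1.71  0.39  1.17 -0.81] 8.175 [-0.7 -0.6  6.9] [-0.28  0.06  1.07] 0.01813842256529781
delta tool mm [-4.83455859e-01  1.30732428e-01  3.86155492e-04]
```

play_rows([
  {"fingers":1,"dx":0,"dy":0,"dz":0,"spin":1},
  {"fingers":1,"dx":0,"dy":0,"dz":0,"spin":0},
])

```text
time_s: 8.43
tool_pos: [0.5359, 0.1884, 0.1259]
ee_rot: [-3.141, 0.001, 1.442]
wrist_force: [-1.0, -0.1, 7.7]
grip_width: 0.0183
grasp_force: 41.3
```

Run:
```python
from h import *
rep()
a=cam('scene');b=cam('top')
A=cv2.resize(a['bgr'][170:300,260:430],None,fx=3,fy=3,interpolation=2);B=cv2.resize(b['bgr'][130:260,130:300],None,fx=3,fy=3)
cv2.imwrite('pics/c2.png',cv2.resize(np.hstack([A,B]),(800,306)))
```

```text
[0.5359 0.1884 0.1259] [-1.80e+02  1.00e-01  8.26e+01] [ 0.32  0.45 -0.92  1.71  0.39  1.17 -0.83] 8.425 [-1.  -0.1  7.7] [-0.37  0.08  0.96] 0.018256742827298545
delta tool mm [-0.33870174  0.15768863  0.00041437]
```

View pics/c2.png

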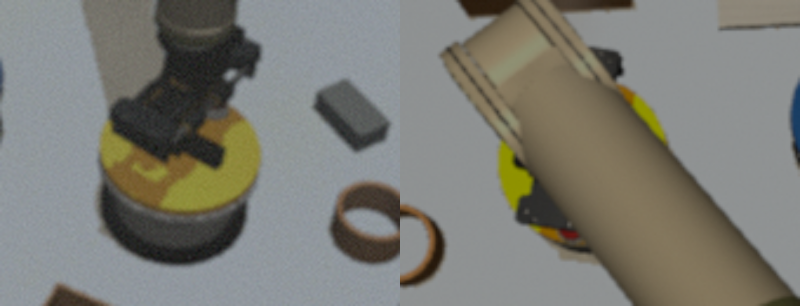

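The crops show the gripper turned with the bar. Torque has risen and the jaws are opening slightly, so the lid may be blocked. One more small turn will confirm it.

play_rows([
  {"fingers":1,"dx":0,"dy":0,"dz":0,"spin":1},
  {"fingers":1,"dx":0,"dy":0,"dz":0,"spin":1},
  {"fingers":1,"dx":0,"dy":0,"dz":0,"spin":0},
])

```text
time_s: 8.9
tool_pos: [0.5359, 0.1882, 0.126]
ee_rot: [-3.141, 0.002, 1.407]
wrist_force: [-0.9, -2.0, 7.1]
grip_width: 0.0187
grasp_force: 42.9
```

```bash
python3 -c "
from h import *
rep()"
```

```text
[0.5359 0.1882 0.126 ] [-1.80e+02  1.00e-01  8.06e+01] [ 0.32  0.45 -0.91  1.71  0.38  1.17 -0.86] 8.9 [-0.9 -2.   7.1] [-0.54  0.17  1.27] 0.01873071439034734
delta tool mm [-0.15527265  0.11788459  0.00024856]
```

play_rows([
  {"fingers":1,"dx":0,"dy":0,"dz":0,"spin":-1.5},
  {"fingers":1,"dx":0,"dy":0,"dz":0,"spin":-1.5},
  {"fingers":1,"dx":0,"dy":0,"dz":0,"spin":-0.5},
  {"fingers":1,"dx":0,"dy":0,"dz":1,"spin":0},
  {"fingers":1,"dx":0,"dy":0,"dz":1,"spin":0},
  {"fingers":1,"dx":0,"dy":0,"dz":1,"spin":0},
  {"fingers":1,"dx":0,"dy":0,"dz":0,"spin":0},
], force=60)

```text
time_s: 9.78
tool_pos: [0.536, 0.1882, 0.1236]
ee_rot: [-3.142, 0.002, 1.467]
wrist_force: [-4.3, -1.8, 15.0]
grip_width: 0.0177
grasp_force: 59.7
```

```bash
python3 -c "
from h import *
rep()"
```

```text
[0.536  0.1882 0.1236] [-1.80e+02  1.00e-01  8.41e+01] [ 0.33  0.46 -0.92  1.71  0.39  1.17 -0.81] 9.775 [-4.3 -1.8 15. ] [-0.7   0.83  0.55] 0.017711131777993546
delta tool mm [-0.22941105  0.0325749   0.00034606]
```

play_rows([
  {"fingers":1,"dx":0,"dy":0,"dz":1,"spin":0},
  {"fingers":1,"dx":0,"dy":0,"dz":1,"spin":0},
  {"fingers":1,"dx":0,"dy":0,"dz":1,"spin":0},
  {"fingers":1,"dx":0,"dy":0,"dz":1,"spin":0},
  {"fingers":1,"dx":0,"dy":0,"dz":1,"spin":0},
])

```text
time_s: 10.4
tool_pos: [0.5361, 0.1883, 0.1197]
ee_rot: [3.141, 0.002, 1.467]
wrist_force: [-10.6, -6.3, 34.0]
grip_width: 0.0174
grasp_force: 59.7
```

play_rows([
  {"fingers":1,"dx":0,"dy":0,"dz":0.5,"spin":0},
  {"fingers":1,"dx":0,"dy":0,"dz":0.5,"spin":0},
])

```text
time_s: 10.65
tool_pos: [0.5361, 0.1884, 0.1197]
ee_rot: [3.141, 0.002, 1.467]
wrist_force: [-13.7, -7.9, 39.2]
grip_width: 0.0178
grasp_force: 59.7
```

play_rows([
  {"fingers":1,"dx":0,"dy":0,"dz":-1.5,"spin":0},
])

```text
time_s: 10.78
tool_pos: [0.536, 0.1883, 0.1199]
ee_rot: [3.141, 0.002, 1.467]
wrist_force: [-3.6, -2.7, 14.0]
grip_width: 0.0171
grasp_force: 59.7
```

Run:
```python
from h import *
rep()
a=cam('scene')
o=cv2.imread('pics/s0.png')
A=cv2.resize(a['bgr'][190:290,290:385],(400,421),interpolation=2);B=cv2.resize(o[190:290,290:385],(400,421),interpolation=2)
cv2.imwrite('pics/c3.png',np.hstack([B,A]))
for im in(o,a['bgr']):
    y=cv2.inRange(cv2.cvtColor(im,cv2.COLOR_BGR2HSV),np.array((20,120,60)),np.array((35,255,255)))
    print([(c,np.where(y[:,c])[0].max()) for c in range(315,362,6)])
```

```text
[0.536  0.1883 0.1199] [1.80e+02 1.00e-01 8.41e+01] [ 0.32  0.46 -0.92  1.72  0.4   1.16 -0.81] 10.775 [-3.6 -2.7 14. ] [-0.67  0.88  0.55] 0.017095562675565085
delta tool mm [-0.25995667  0.02963221  0.00051619]
[(315, np.int64(252)), (321, np.int64(256)), (327, np.int64(258)), (333, np.int64(259)), (339, np.int64(259)), (345, np.int64(259)), (351, np.int64(257)), (357, np.int64(255))]
[(315, np.int64(254)), (321, np.int64(258)), (327, np.int64(260)), (333, np.int64(261)), (339, np.int64(261)), (345, np.int64(261)), (351, np.int64(259)), (357, np.int64(257))]
```

View pics/c3.png

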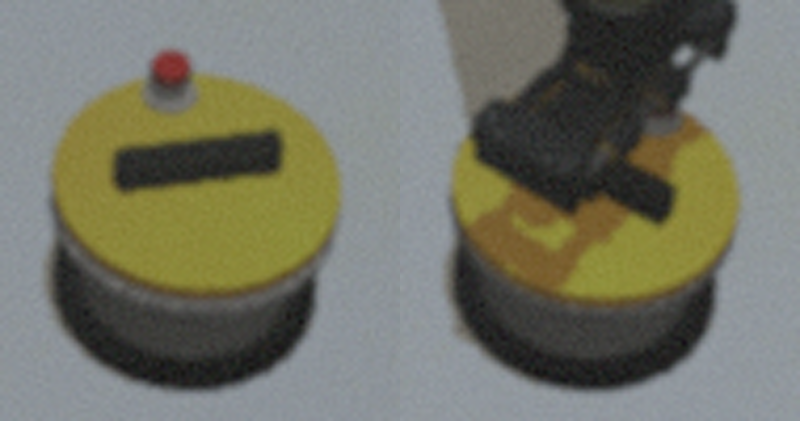

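The lid's edge is about 2 px lower than at the start, so it has gone most of the way down. Next I'll let go, close the fingers and press on top of the bar; the height at contact gives the lid's position.

play_rows([
  {"fingers":0.4,"dx":0,"dy":0,"dz":0,"spin":0},
  {"fingers":0.4,"dx":0,"dy":0,"dz":0,"spin":0},
  {"fingers":0.4,"dx":0,"dy":0,"dz":-15,"spin":0},
  {"fingers":0.4,"dx":0,"dy":0,"dz":-25,"spin":0},
  {"fingers":1,"dx":0,"dy":0,"dz":0,"spin":0},
  {"fingers":1,"dx":0,"dy":0,"dz":0,"spin":0},
  {"fingers":1,"dx":0,"dy":0,"dz":0,"spin":0},
  {"fingers":1,"dx":0,"dy":0,"dz":0,"spin":0},
], force=30)

```text
time_s: 11.82
tool_pos: [0.5359, 0.1884, 0.1578]
ee_rot: [-3.141, 0.0, 1.467]
wrist_force: [0.1, -0.1, 0.4]
grip_width: 0.0204
grasp_force: 0.0
```

```bash
python3 -c "
from h import *
rep()"
```

```text
[0.5359 0.1884 0.1578] [-179.9    0.    84.1] [ 0.34  0.42 -0.94  1.68  0.36  1.23 -0.78] 11.825 [ 0.1 -0.1  0.4] [-0.01 -0.09 -0.06] 0.020447286901966996
delta tool mm [-3.90287521e-01  1.13917496e-01  5.42760723e-05]
```

play_rows([
  {"fingers":1,"dx":0,"dy":0,"dz":4,"spin":0},
  {"fingers":1,"dx":0,"dy":0,"dz":4,"spin":0},
  {"fingers":1,"dx":0,"dy":0,"dz":4,"spin":0},
  {"fingers":1,"dx":0,"dy":0,"dz":2,"spin":0},
  {"fingers":1,"dx":0,"dy":0,"dz":1,"spin":0},
  {"fingers":1,"dx":0,"dy":0,"dz":1,"spin":0},
  {"fingers":1,"dx":0,"dy":0,"dz":0,"spin":0},
])

```text
time_s: 12.7
tool_pos: [0.537, 0.1888, 0.1468]
ee_rot: [3.139, 0.002, 1.467]
wrist_force: [-16.6, -10.1, 45.8]
grip_width: 0.0005
grasp_force: 23.0
```

play_rows([
  {"fingers":1,"dx":0,"dy":0,"dz":1,"spin":0},
  {"fingers":1,"dx":0,"dy":0,"dz":0,"spin":0},
])

```text
time_s: 12.95
tool_pos: [0.5371, 0.1889, 0.1467]
ee_rot: [3.138, 0.002, 1.467]
wrist_force: [-19.3, -11.2, 55.2]
grip_width: 0.0004
grasp_force: 27.3
```

play_rows([
  {"fingers":1,"dx":0,"dy":0,"dz":1,"spin":0},
  {"fingers":1,"dx":0,"dy":0,"dz":0,"spin":0},
])

```text
time_s: 13.2
tool_pos: [0.5371, 0.189, 0.1465]
ee_rot: [3.137, 0.002, 1.467]
wrist_force: [-23.7, -13.9, 63.9]
grip_width: 0.0007
grasp_force: 31.5
```

play_rows([
  {"fingers":1,"dx":0,"dy":0,"dz":-10,"spin":0},
  {"fingers":1,"dx":0,"dy":0,"dz":-40,"spin":0},
  {"fingers":1,"dx":-40,"dy":0,"dz":-30,"spin":0},
  {"fingers":1,"dx":-50,"dy":0,"dz":0,"spin":0},
  {"fingers":1,"dx":-50,"dy":0,"dz":0,"spin":0},
  {"fingers":1,"dx":-50,"dy":0,"dz":0,"spin":0},
])

```text
time_s: 13.95
tool_pos: [0.5162, -0.0021, 0.2202]
ee_rot: [3.141, 0.0, 1.467]
wrist_force: [0.9, -0.1, 0.2]
grip_width: 0.0006
grasp_force: 0.0
```

Run:
```python
from h import *
rep()
a=cam('scene');b=cam('top');cv2.imwrite('pics/s4.png',a['bgr']);cv2.imwrite('pics/t4.png',b['bgr'])
o=cv2.imread('pics/s0.png');ot=cv2.imread('pics/t0.png')
A=[cv2.resize(i[185:285,290:385],(400,421),interpolation=2)[:300] for i in(o,a['bgr'])]
B=[cv2.resize(i[150:250,160:255],(400,421),interpolation=2)[:300] for i in(ot,b['bgr'])]
cv2.imwrite('pics/c4.png',np.vstack([np.hstack(A),np.hstack(B)]))
for im in(o,a['bgr']):
    y=cv2.inRange(cv2.cvtColor(im,cv2.COLOR_BGR2HSV),np.array((20,120,60)),np.array((35,255,255)))
    print([(c,np.where(y[:,c])[0].max()) for c in range(315,362,6)])
```

```text
[ 0.5162 -0.0021  0.2202] [180.    0.   84.1] [ 0.76  0.21 -0.94  1.73  0.17  1.29 -0.32] 13.95 [ 0.9 -0.1  0.2] [-0.04 -0.12  0.  ] 0.0006434759281609706
delta tool mm [ 1.91076274e+02  3.13504803e-03 -4.84221023e-02]
[(315, np.int64(252)), (321, np.int64(256)), (327, np.int64(258)), (333, np.int64(259)), (339, np.int64(259)), (345, np.int64(259)), (351, np.int64(257)), (357, np.int64(255))]
[(315, np.int64(254)), (321, np.int64(258)), (327, np.int64(260)), (333, np.int64(261)), (339, np.int64(261)), (345, np.int64(261)), (351, np.int64(259)), (357, np.int64(257))]
```

View pics/c4.png

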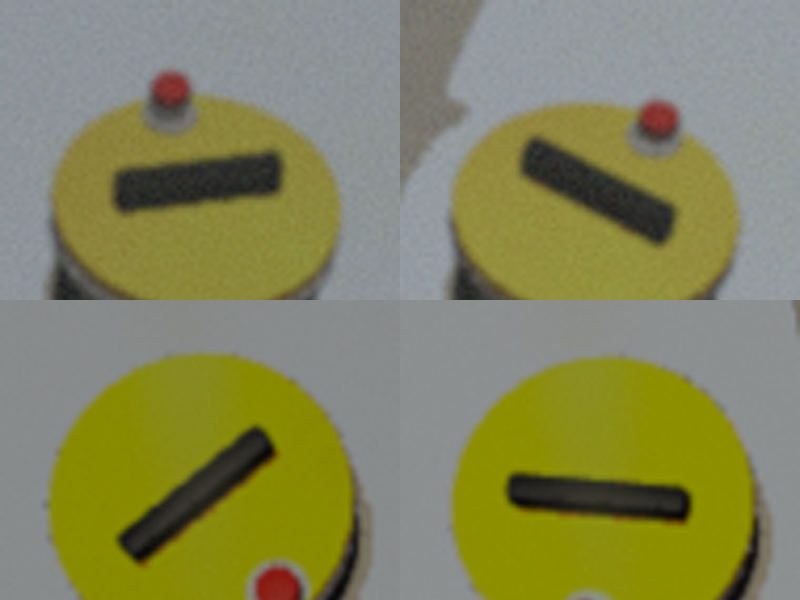

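In both views the lid has turned about 45° and its front edge has dropped about 2 px. The pin head also stands less proud above its collar. I'll measure the lid's travel to sub-pixel accuracy.

Run:
```python
from h import *
s=cam('scene');t=cam('top')
def proj(s,p):
    c=rot(s).T@(np.array(p)-s['eye']);return np.array([s['fx']*c[0]/c[2]+s['cx'],s['fy']*c[1]/c[2]+s['cy']])
print('px per mm z', (proj(s,(.6,.25,.105))-proj(s,(.6,.25,.097)))/8)
def edge(im):
    S=cv2.GaussianBlur(cv2.cvtColor(im,cv2.COLOR_BGR2HSV)[:,:,1].astype(float),(5,5),1)
    r=[]
    for c in range(318,358):
        col=S[240:275,c];k=np.where(col>110)[0].max();r.append(240+k+(col[k]-110)/(col[k]-col[k+1]))
    return np.array(r)
d=edge(s['bgr'])-edge(cv2.imread('pics/s0.png'));print('edge shift',d.mean(),d.std(),'mm',)
for nm,im_s,im_t in(('start',cv2.imread('pics/s0.png'),cv2.imread('pics/t0.png')),('now',s['bgr'],t['bgr'])):
    pts=[]
    for cm,im,roi in((s,im_s,(305,365,195,235)),(t,im_t,(175,240,165,235))):
        h=cv2.cvtColor(im,cv2.COLOR_BGR2HSV);m=cv2.inRange(h,np.array((0,110,60)),np.array((9,255,255)))|cv2.inRange(h,np.array((170,110,60)),np.array((180,255,255)))
        k=np.zeros_like(m);k[roi[2]:roi[3],roi[0]:roi[1]]=255
        b=blobs(m&k,8);b=max(b,key=lambda q:q[0]);pts.append((cm,b[1],b[0]))
    ray=[(np.array(c['eye']),onz(c,*p,0.)-c['eye']) for c,p,_ in pts]
    A=np.array([ray[0][1],-ray[1][1]]).T;x=np.linalg.lstsq(A,ray[1][0]-ray[0][0],rcond=None)[0]
    P=[e+d*k for (e,d),k in zip(ray,x)]
    print(nm,[(p[1],p[2]) for p in pts],P[0].round(4),P[1].round(4))
```

```text
px per mm z [ 0.03549457 -0.23946425]
edge shift 2.0898983314389077 0.11510068902525084 mm
start [(array([330.2, 205.8]), np.int32(43)), (array([225.6, 218.3]), np.int32(86))] [0.4786 0.1348 0.135 ] [0.4776 0.137  0.1351]
now [(array([350.8, 212.8]), np.int32(45)), (array([203.3, 226.5]), np.int32(89))] [0.459  0.1907 0.1211] [0.4575 0.1939 0.1214]
```

The edge shift of 2.09 px comes to about 8.7 mm, so the lid is home. The pin head is 14 mm lower, which fits the lid's 8 mm plus a 5 mm drop. Next I'll push the pin at (0.458, 0.194).

play_rows([
  {"fingers":1,"dx":38,"dy":-15,"dz":0,"spin":0},
  {"fingers":1,"dx":38,"dy":-15,"dz":0,"spin":0},
  {"fingers":1,"dx":38,"dy":-16,"dz":0,"spin":0},
  {"fingers":1,"dx":38,"dy":-16,"dz":0,"spin":0},
  {"fingers":1,"dx":37,"dy":-16,"dz":0,"spin":0},
  {"fingers":1,"dx":0,"dy":0,"dz":30,"spin":0},
  {"fingers":1,"dx":0,"dy":0,"dz":30,"spin":0},
  {"fingers":1,"dx":0,"dy":0,"dz":10,"spin":0},
])

```text
time_s: 15.15
tool_pos: [0.4572, 0.1968, 0.149]
ee_rot: [-3.139, 0.0, 1.47]
wrist_force: [0.1, 0.2, 0.8]
grip_width: 0.0007
grasp_force: 0.0
```

Run:
```python
from h import *
rep((.458,.194))
a=cam('scene','s5.png')
cv2.imwrite('pics/c5.png',cv2.resize(a['bgr'][150:270,280:440],None,fx=4,fy=4,interpolation=2))
```

```text
[0.4572 0.1968 0.149 ] [-179.9    0.    84.2] [ 0.44  0.27 -1.04  1.86  0.26  1.16 -0.8 ] 15.15 [0.1 0.2 0.8] [ 0.   -0.08  0.01] 0.0007111247879094857
delta tool mm [-2.71194473e+00  1.07995151e+00 -2.02274713e-03]
```

View pics/c5.png

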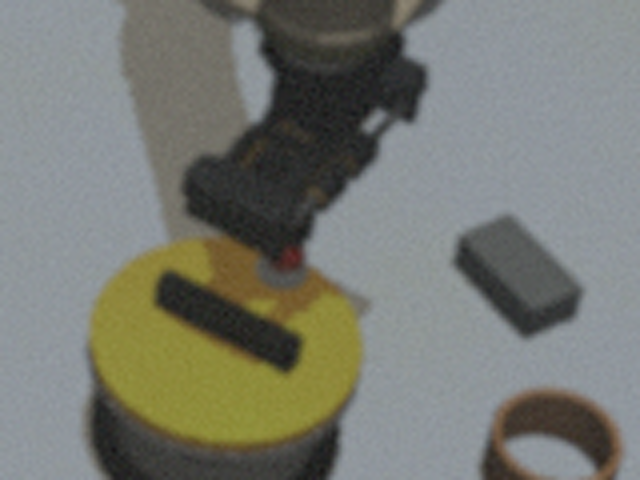

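The crop shows the closed tip just over the red head at (285,255). I'll correct by 2 to 3 mm and push down.

play_rows([
  {"fingers":1,"dx":-2.5,"dy":1,"dz":4,"spin":0},
  {"fingers":1,"dx":0,"dy":0,"dz":4,"spin":0},
  {"fingers":1,"dx":0,"dy":0,"dz":2,"spin":0},
  {"fingers":1,"dx":0,"dy":0,"dz":2,"spin":0},
  {"fingers":1,"dx":0,"dy":0,"dz":2,"spin":0},
  {"fingers":1,"dx":0,"dy":0,"dz":2,"spin":0},
  {"fingers":1,"dx":0,"dy":0,"dz":1,"spin":0},
  {"fingers":1,"dx":0,"dy":0,"dz":1,"spin":0},
])

```text
time_s: 16.2
tool_pos: [0.4594, 0.1931, 0.1325]
ee_rot: [3.141, 0.0, 1.467]
wrist_force: [-1.2, -1.5, 5.3]
grip_width: 0.0007
grasp_force: 2.4
```

play_rows([
  {"fingers":1,"dx":0,"dy":0,"dz":1,"spin":0},
  {"fingers":1,"dx":0,"dy":0,"dz":0,"spin":0},
])

```text
time_s: 16.45
tool_pos: [0.4594, 0.1931, 0.1314]
ee_rot: [3.141, 0.0, 1.467]
wrist_force: [-0.8, -0.5, 4.2]
grip_width: 0.0002
grasp_force: 2.0
```

The force is steady at about 5 N, so the pin is sliding in. I'll carry on to the hard stop.

play_rows([
  {"fingers":1,"dx":0,"dy":0,"dz":1,"spin":0},
  {"fingers":1,"dx":0,"dy":0,"dz":1,"spin":0},
  {"fingers":1,"dx":0,"dy":0,"dz":0,"spin":0},
])

```text
time_s: 16.82
tool_pos: [0.4592, 0.1932, 0.13]
ee_rot: [-3.142, 0.001, 1.467]
wrist_force: [-5.1, -2.9, 16.3]
grip_width: 0.0007
grasp_force: 7.4
```

play_rows([
  {"fingers":1,"dx":0,"dy":0,"dz":1,"spin":0},
  {"fingers":1,"dx":0,"dy":0,"dz":0,"spin":0},
])

```text
time_s: 17.08
tool_pos: [0.4591, 0.1933, 0.1295]
ee_rot: [-3.142, 0.001, 1.468]
wrist_force: [-8.2, -4.0, 22.6]
grip_width: 0.0006
grasp_force: 10.9
```

play_rows([
  {"fingers":1,"dx":0,"dy":0,"dz":1,"spin":0},
  {"fingers":1,"dx":0,"dy":0,"dz":0,"spin":0},
])

```text
time_s: 17.32
tool_pos: [0.459, 0.1933, 0.1289]
ee_rot: [-3.141, 0.001, 1.468]
wrist_force: [-10.8, -5.3, 29.1]
grip_width: 0.0002
grasp_force: 14.3
```

play_rows([
  {"fingers":1,"dx":0,"dy":0,"dz":-10,"spin":0},
  {"fingers":1,"dx":0,"dy":0,"dz":-45,"spin":0},
  {"fingers":1,"dx":0,"dy":0,"dz":-45,"spin":0},
  {"fingers":1,"dx":-50,"dy":20,"dz":0,"spin":0},
  {"fingers":1,"dx":-50,"dy":20,"dz":0,"spin":0},
  {"fingers":1,"dx":-50,"dy":20,"dz":0,"spin":0},
  {"fingers":1,"dx":-40,"dy":20,"dz":0,"spin":0},
  {"fingers":1,"dx":0,"dy":0,"dz":0,"spin":0},
])

```text
time_s: 18.32
tool_pos: [0.5196, -0.0082, 0.2265]
ee_rot: [-3.14, 0.0, 1.461]
wrist_force: [-0.7, 0.7, -0.6]
grip_width: 0.0005
grasp_force: 0.0
```

Run:
```python
from h import *
rep()
s=cam('scene','s6.png');t=cam('top','t6.png')
pts=[]
for cm,roi in((s,(305,375,195,235)),(t,(175,240,165,240))):
    m=mask(cm,(0,110,60),(9,255,255))|mask(cm,(170,110,60),(180,255,255))
    k=np.zeros_like(m);k[roi[2]:roi[3],roi[0]:roi[1]]=255
    pts.append((cm,max(blobs(m&k,8),key=lambda q:q[0])[1]))
ray=[(np.array(c['eye']),onz(c,*p,0.)-c['eye']) for c,p in pts]
A=np.array([ray[0][1],-ray[1][1]]).T;x=np.linalg.lstsq(A,ray[1][0]-ray[0][0],rcond=None)[0]
print([p[1] for p in pts],[(e+d*k).round(4) for (e,d),k in zip(ray,x)])
# bystanders: difference against the start, top view
d=cv2.absdiff(t['bgr'],cv2.imread('pics/t0.png')).max(2)
for b in blobs((d>50).astype(np.uint8)*255,25):print(b)
c=cv2.resize(s['bgr'][185:285,290:385],(400,421),interpolation=2)
cv2.imwrite('pics/c6.png',np.hstack([c,cv2.resize(t['bgr'][150:250,160:255],(400,421),interpolation=2)]))
```

```text
[ 0.5196 -0.0082  0.2265] [-179.9    0.    83.7] [ 0.77  0.21 -0.94  1.71  0.18  1.31 -0.32] 18.325 [-0.7  0.7 -0.6] [ 0.03 -0.01  0.04] 0.0005223508941205442
delta tool mm [ 1.96816903e+02 -5.16899132e+00 -4.33390129e-03]
[array([350.6, 214.6]), array([203.7, 226.7])] [array([0.4594, 0.1911, 0.1144]), array([0.458 , 0.194 , 0.1146])]
(np.int32(7096), array([305.2, 282. ]), array([251, 130, 110, 263], dtype=int32))
(np.int32(1227), array([308.3, 183. ]), array([296, 142,  28,  76], dtype=int32))
(np.int32(33), array([257.6, 172.7]), array([256, 164,   5,  18], dtype=int32))
(np.int32(28), array([179.9, 177.2]), array([174, 170,  14,  17], dtype=int32))
(np.int32(283), array([218.2, 192.5]), array([206, 180,  23,  23], dtype=int32))
(np.int32(251), array([194.3, 200.5]), array([185, 191,  22,  22], dtype=int32))
(np.int32(199), array([225.6, 218.6]), array([218, 211,  16,  16], dtype=int32))
(np.int32(186), array([204.2, 225.8]), array([197, 219,  16,  15], dtype=int32))
(np.int32(55), array([525.6, 311.3]), array([518, 308,  15,  10], dtype=int32))
(np.int32(6203), array([515.8, 376.
[... 391 characters left out ...]
7. , 398.7]), array([257, 392,  20,  15], dtype=int32))
(np.int32(25), array([414.4, 398.3]), array([410, 395,   9,   7], dtype=int32))
(np.int32(141), array([240.4, 408.8]), array([232, 397,  18,  23], dtype=int32))
(np.int32(151), array([280.2, 410.4]), array([268, 402,  25,  18], dtype=int32))
(np.int32(175), array([550.4, 414.7]), array([535, 406,  25,  14], dtype=int32))
(np.int32(142), array([313.3, 414.6]), array([305, 409,  19,  11], dtype=int32))
(np.int32(39), array([243.7, 415.4]), array([239, 411,  11,   9], dtype=int32))
(np.int32(25), array([360.8, 412.5]), array([359, 410,   6,   6], dtype=int32))
(np.int32(139), array([380.1, 416.9]), array([367, 412,  30,   8], dtype=int32))
```

View pics/c6.png

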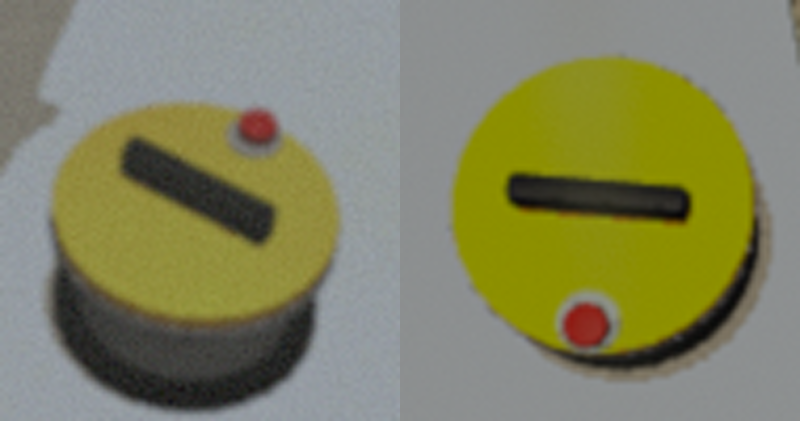

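The lid is down and the pin head sits flush on its collar. The push went from about 5 N to 29 N against the hard stop at the expected height. The other changes in the top view are only the arm and its shadow.

```bash
python3 -c "
from h import *
print(order.sign_off())"
```

```text
the job is handed in; nothing more can be done
None
```

The job is handed in after about 18 s: the lid turned about 47° clockwise until the pin dropped, then I pressed the lid home and pushed the pin down to its stop. The last pictures show both still down after release and no loose thing moved; sign-off returned no verdict.

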